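Feel which canister holds the reference weight

ROBOT

A 6-joint arm with a two-finger parallel gripper is mounted at the origin on a cart in front of the work surface, level with it; the furniture and walls round the work are solid. World frame = base frame: x ahead of the robot, y to its left, z up, the work surface at z = 0. Lengths are in m, angles in rad, forces in N, time in s.
With the tool pointing down it reaches from about 0.325 to 0.85 m from the base axis. Payload 4.4 kg.
Tool frame: the origin (TCP) lies on the front face of the gripper's body, between the roots of the fingers; the fingertips stand nose_length ahead of it and the grasp point (between the pads) lies 78 mm ahead of it (nose_length is the distance from the TCP to the fingertips, in m); z points along the fingers, y is the line along which they close (so a half turn about z gives the same grasp; the last joint's range is limited). The gripper opens to 94 mm and grips with 3 to 60 N. Pads are 16 mm wide; open, the fingers measure 119 mm over their backs; the gripper's body (75 mm by 177 mm) begins 78 mm behind the grasp point.
Start: joints at [-1.438, 0.207, 1.542, -0, 1.393, -0.15], TCP at [0.161, -0.552, 0.303] pointing down, gripper open.
Joint ranges: [-2.73, 2.73], [-0.86, 2.22], [0.23, 2.46], [-1.11, 4.25], [0.08, 2.63], [-2.82, 2.82]. Speed limits (rad/s): [2.79, 2.79, 3.14, 3.14, 3.14, 3.14].

INTERFACE

Orientations are given as a unit quaternion [x, y, z, w].
In Python, from station import get_state, read_camera, job_done, nose_length gives the robot as it stands.
- The arm moves only by the tool servo_tool, never from a script. Its argument "deltas" is a list that holds one entry, the list of rows, each a list of 7 numbers: the shift along the tool's x, y, z as a fraction of full scale, then the turn, a rotation vector about the tool's x, y, z as a fraction of full scale, then the closure, from -1 (fully open) to 1 (shut). A call has 1 to 12 rows; each row shifts and turns the commanded pose from where the row before left it, along the tool's axes as they then stand; what a row does not reach is not made up. Full scale, the value 1, is 2.5 cm for a shift and 6 degrees for a turn. A row lasts 1/12 s, in which the tool goes at most 41.7 mm and 7.16 degrees, less where a joint would pass 70% of its speed; a pose out of reach is approached as far as the arm can. A call with a number of a shift or a turn outside -1 to 1 is refused whole. A call with a gripper value outside its range is refused whole. The fingers move at their own pace and stop on an object; the grip force is fixed at half the most. Time passes only in rows, so rows that do not move let the fingers close. It gives the time, the measured TCP pose, the force, the opening and the grip force at its end, in the units of the state.
- get_state(): the state, without advancing time (a new reading comes with each control period).
- read_camera(name): name is "side" or "top" or "wrist"; returns a dict with "frame" (480x640x3 uint8, red, green, blue), "z_map" (480x640 float32, m along the optical axis (not along the pixel's ray), 0 where there is no reading), "fx", "fy", "cx", "cy" (pixels), "extrinsics" (4x4, takes a point from world to camera coordinates); the wrist camera has in their place "mount" (4x4, takes a point from camera to tool coordinates, whose origin is the TCP and whose axes are the flange's). Camera axes: x right, y down, z forward; pixel columns grow to the right and rows downward; lengths in m; the calibration is good to about 2 mm. The wrist camera is an equidistant fisheye: a pixel r from the principal point sees the ray r / f radians off the axis. A picture is of the moment at which its call begins: read the wrist's pose just before it.
- job_done(): hands the job in; it is judged then, once.
The state is a dict: "clock": time; "joints": joint angles; "qd": joint speeds; "joint_torque": joint torques, N m; "position": TCP position; "tool_rot": TCP orientation; "contact_force": force on the tool from outside, world axes, zero at the start; "moment": the same for the moment, N m; "finger_gap": finger opening in m; "grasp_force": force on a finger pad.
Only numpy, scipy, OpenCV 4.12 (cv2) and the standard library are available. Lean on these libraries where they do the work, as an engineer would, in place of code of your own. Each camera call takes 0.05 s, during which the arm holds its last target. There are 200 camera calls.

TASK

One of the two identical closed canisters holds the steel reference weight; the other is empty. Feel by lifting which one is the heavy one and stand it upright on the instrument tray; leave the empty one standing upright where it stands now, or put it back on that spot if you picked it up. Never lay or knock either of them over.

Things in the scene. Friction and masses are not known exactly. Their poses are not given: they have to be found in the camera images.
- canister_1: closed upright canister: plain aluminium body 52 mm across, light grey ribbed cap 54 mm across from 62 to 80 mm height (its top). Loose, on the worktop; origin at the centre of its underside, z up its axis. Looks just like the other one; the empty one weighs 0.11 to 0.15 kg (1.1 to 1.5 N), the loaded one 0.40 to 0.57 kg (3.9 to 5.6 N). The cap is tight; the content has a few mm of play.
- canister_2: closed upright canister: plain aluminium body 52 mm across, light grey ribbed cap 54 mm across from 62 to 80 mm height (its top). Loose, on the worktop; origin at the centre of its underside, z up its axis. Looks just like the other one; the empty one weighs 0.11 to 0.15 kg (1.1 to 1.5 N), the loaded one 0.40 to 0.57 kg (3.9 to 5.6 N). The cap is tight; the content has a few mm of play.
- tray: shallow stainless instrument tray, fixed to the worktop, 183 mm along its x by 323 mm along its y; floor 2 mm above the worktop, rim 20 mm high. Origin at the centre of its underside. A pair of tweezers lies along its far (+x) rim, 66 to 78 mm from the centre line; the rest of its floor is free.
Things that resemble listed ones, but are neither listed nor needed, are in the scene too. Leave any pink look-alike of the canister_2 alone. What is shaped like the canister_1 but green is not meant.

How it is judged:
At the end, for the whole second after the job is handed in: The heavy canister stands upright (within 8 degrees), released and at rest on the floor of the tray, inside its rim; the empty canister stands upright and at rest on the worktop within 30 mm of where it stood at the start (((contact force between canister_1 and tray above 2.6 N and x of canister_1 in the frame of tray between -0.085 and 0.085 m and y of canister_1 in the frame of tray between -0.155 and 0.155 m and height (world z) of canister_1 below 0.012 m and angle between each of canister_1, canister_2's own z axis and vertical below 0.15 rad and linear speed of each of canister_1, canister_2 below 0.02 m/s and distance of canister_2 from where it was at the start of the episode below 0.03 m and height (world z) of canister_2 below 0.008 m) or (contact force between canister_2 and tray above 2.6 N and x of canister_2 in the frame of tray between -0.085 and 0.085 m and y of canister_2 in the frame of tray between -0.155 and 0.155 m and height (world z) of canister_2 below 0.012 m and angle between each of canister_2, canister_1's own z axis and vertical below 0.15 rad and linear speed of each of canister_2, canister_1 below 0.02 m/s and distance of canister_1 from where it was at the start of the episode below 0.03 m and height (world z) of canister_1 below 0.008 m))); the robot touches nothing.
It fails at once if a canister is laid or knocked over (tilted more than 45 degrees) (angle between any of canister_1, canister_2's own z axis and vertical above 0.79 rad).
It also fails if it takes over 67 s, if anything falls off the work surface, if the arm or the gripper's body presses on something with over 40 N, if the wrist force passes 120 N, or if a joint passes its speed limit or range.

## Working session

There is one attempt and no reset: what is moved stays moved. The work goes in short steps, Python scripts to look and compute and a tool call to move; the robot and the scene stay as the last step left them, time stands still between calls to the robot, and variables do not carry over. Pictures are saved under pics/ and viewed, at most 10 in all, crops included, and the job is handed in when it is done.

Besides the shell and the picture viewer there is one more tool, called after "Request:" as name([rows], argument=value, ...), one row to a line, values as JSON. servo_tool: Moves the arm, as the interface text tells. Its arguments: {"type":"object","properties":{"deltas":{"type":"array","items":{"type":"array","items":{"type":"array","items":{"type":"number"}}}}},"required":["deltas"]}

```bash
mkdir -p pics; python3 - <<'E'
from station import *
import cv2,numpy as np
print(get_state(),nose_length if not callable(nose_length) else nose_length())
a=[]
for n in("top","side"):
    c=read_camera(n);np.savez(n+".npz",**c);cv2.imwrite(f"pics/{n}1.png",c["frame"][:,:,::-1])
E
```

```text
{'clock': 0.0, 'joints': array([-1.43748471e+00,  2.07409949e-01,  1.54292217e+00, -5.44422344e-05,
        1.39350503e+00, -1.50481844e-01]), 'qd': array([-6.86226911e-04, -1.29619300e-03,  1.15384364e-03, -2.37959495e-04,
        4.41272496e-05,  6.22249702e-04]), 'joint_torque': array([-5.64135480e-04, -3.70882988e+01, -2.81415778e+01,  6.97633764e-02,
        3.62027076e-02, -2.01059415e-04]), 'position': array([ 0.16090756, -0.55141863,  0.30151136]), 'tool_rot': array([ 9.89948233e-01,  1.41425727e-01, -1.71535496e-05, -1.12243379e-03]), 'contact_force': array([ 0.24453752,  0.26915683, -0.34445882]), 'moment': array([ 0.04619882, -0.02411078,  0.01838107]), 'grasp_force': 0.0, 'finger_gap': 0.09397124630531745} 0.0972
```

View pics/top1.png

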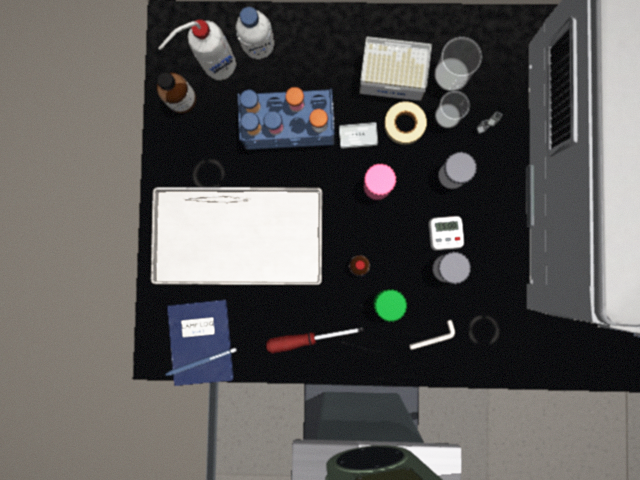

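View pics/side1.png

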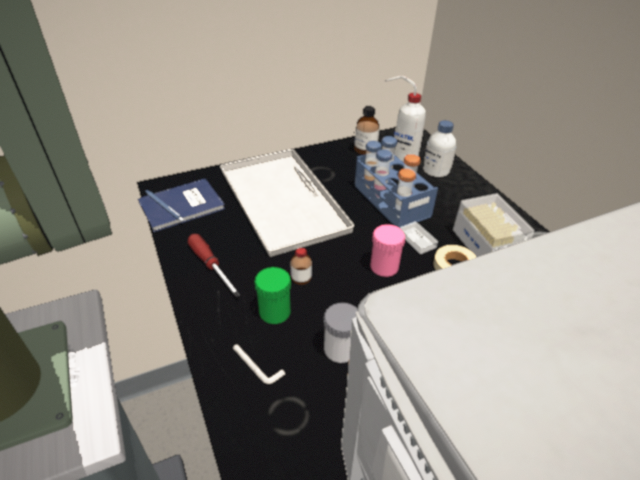

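The top view shows the grey caps at about (460,168) and (454,267). The tray is at (152–322, 187–284), with the tweezers along its upper (+x) rim. A large appliance stands to the right from column 528. The side view shows only one grey canister, at (340,332).

```bash
cat > h.py <<'E'
import numpy as np
def world(c,u,v):
    z=c["z_map"][v,u]; p=np.stack([(u-c["cx"])*z/c["fx"],(v-c["cy"])*z/c["fy"],z,np.ones_like(z)])
    return (np.linalg.inv(c["extrinsics"])@p)[:3]
E
python3 - <<'E'
import numpy as np,cv2
from h import world
c=np.load("top.npz")
v,u=np.mgrid[0:480,0:640]; W=world(c,u.ravel(),v.ravel()).reshape(3,480,640)
for (a,b) in((460,168),(454,267),(380,181),(390,305),(360,265)):
    s=np.s_[b-28:b+28,a-28:a+28]; w=W[:,b-28:b+28,a-28:a+28].reshape(3,-1)
    top=w[2].max(); zt=np.median(w[:,(abs(w[0]-W[0,b,a])<.015)&(abs(w[1]-W[1,b,a])<.015)][2])
    k=(abs(w[2]-zt)<.006)&(np.hypot(w[0]-W[0,b,a],w[1]-W[1,b,a])<.045); q=w[:2,k].T.astype(np.float32)
    (cc,r)=cv2.minEnclosingCircle(q); print((a,b),"ztop",zt.round(4),"c",np.round(cc,4),"r",round(r,4),"mean",q.mean(0).round(4))
for p in((152,187),(322,187),(322,284),(152,284),(237,240),(530,100),(530,200),(530,310),(560,200),(600,200),(448,232),(440,120),(490,122),(405,122)): print(p,W[:,p[1],p[0]].round(3))
b=W[:,:,500:]; k=b[2]>.1; print("appliance min y side: ymax",b[1][k].max(), "x range",b[0][k].min(),b[0][k].max(),"zmax",b[2].max())
for hz in (.1,.2,.3,.4):
    k=(b[2]>hz); print(hz,b[1][k].max() if k.any() else None,b[0][k].min() if k.any() else None)
E
```

```text
(460, 168) ztop 0.0795 c [ 0.6668 -0.1396] r 0.0283 mean [ 0.6665 -0.139 ]
(454, 267) ztop 0.0789 c [ 0.4873 -0.1295] r 0.0281 mean [ 0.4868 -0.1294]
(380, 181) ztop 0.0789 c [0.6437 0.0044] r 0.0281 mean [0.643  0.0044]
(390, 305) ztop 0.0787 c [ 0.418  -0.0182] r 0.0281 mean [ 0.4181 -0.0178]
(360, 265) ztop 0.0511 c [0.4886 0.0379] r 0.017 mean [0.4885 0.0373]
(152, 187) [ 0.634  0.442 -0.001]
(322, 187) [ 0.64   0.11  -0.002]
(322, 284) [ 0.452  0.107 -0.005]
(152, 284) [ 0.446  0.436 -0.003]
(237, 240) [0.534 0.273 0.001]
(530, 100) [ 0.809 -0.283  0.024]
(530, 200) [ 0.616 -0.277  0.039]
(530, 310) [0.464 0.077 1.082]
(560, 200) [ 0.596 -0.278  0.179]
(600, 200) [ 0.578 -0.282  0.308]
(448, 232) [ 0.555 -0.13   0.018]
(440, 120) [ 0.767 -0.112  0.028]
(490, 122) [ 0.768 -0.209  0.016]
(405, 122) [ 0.77  -0.049 -0.001]
appliance min y side: ymax 0.07674913076590008 x range 0.3851978824598098 0.9211722239299902 zmax 1.0824907329291058
0.1 0.07674913076590008 0.3851978824598098
0.2 0.07674913076590008 0.3851978824598098
0.3 0.07674913076590008 0.3992896959823469
0.4 0.07674913076590008 0.46399699476195305
```

Request:
servo_tool([
  [[0,0,0,0,0,0.9,-1],[0,0,0,0,0,0.9,-1],[0,0,0,0,0,0.9,-1],[0,-1,0,0,0,0,-1],[0,-1,0,0,0,0,-1],[0,-1,0,0,0,0,-1],[0,-1,0,0,0,0,-1],[0,-1,0,0,0,0,-1],[0,-1,0,0,0,0,-1],[0,-1,0,0,0,0,-1],[0,-1,0,0,0,0,-1],[0,-0.5,0,0,0,0,-1]],
])

```text
clock: 1.1
position: [0.1607, -0.3367, 0.3017]
tool_rot: [1.0, 0.001, -0.0, -0.001]
contact_force: [0.1, 0.0, -0.0]
finger_gap: 0.0941
grasp_force: 0.0
```

Request:
servo_tool([
  [[0.9,-1,0,0,0,0,-1],[0.9,-1,0,0,0,0,-1],[0.9,-1,0,0,0,0,-1],[0.9,-1,0,0,0,0,-1],[0.9,-1,0,0,0,0,-1],[0.9,-1,0,0,0,0,-1],[0.9,-1,0,0,0,0,-1],[0.9,-1,0,0,0,0,-1],[1,0,0,0,0,0,-1],[1,0,0,0,0,0,-1],[1,0,0,0,0,0,-1],[0,0,0,0,0,0,-1]],
])

```text
clock: 2.1
position: [0.4185, -0.1389, 0.3024]
tool_rot: [1.0, 0.002, 0.001, -0.0]
contact_force: [-0.8, 0.1, 0.3]
finger_gap: 0.094
grasp_force: 0.0
```

Request:
servo_tool([
  [[1,-0.38,0,0,0,0,-1],[1,0,0,0,0,0,-1],[0.75,0,0,0,0,0,-1],[0,0,1,0,0,0,-1],[0,0,1,0,0,0,-1],[0,0,1,0,0,0,-1],[0,0,0.8,0,0,0,-1],[0,0,0,0,0,0,-1],[0,0,0,0,0,0,-1]],
])

```text
clock: 2.85
position: [0.4829, -0.1294, 0.2065]
tool_rot: [1.0, 0.0, -0.002, -0.001]
contact_force: [0.1, 0.2, 0.1]
finger_gap: 0.0943
grasp_force: 0.0
```

Request:
servo_tool([
  [[0.16,0,0.6,0,0,0,-1],[0,0,0.6,0,0,0,-1],[0,0,0.6,0,0,0,-1],[0,0,0.6,0,0,0,-1],[0,0,0.6,0,0,0,-1],[0,0,0.5,0,0,0,-1],[0,0,0,0,0,0,-1],[0,0,0,0,0,0,-1]],
])

```text
clock: 3.52
position: [0.4889, -0.1301, 0.1213]
tool_rot: [1.0, 0.0, 0.001, 0.0]
contact_force: [1.1, -0.4, -0.1]
finger_gap: 0.0941
grasp_force: 0.0
```

```bash
python3 - <<'E'
from station import *
import cv2
c=read_camera("wrist");cv2.imwrite("pics/w1.png",c["frame"][:,:,::-1])
E
```

```text
(no output)
```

View pics/w1.png

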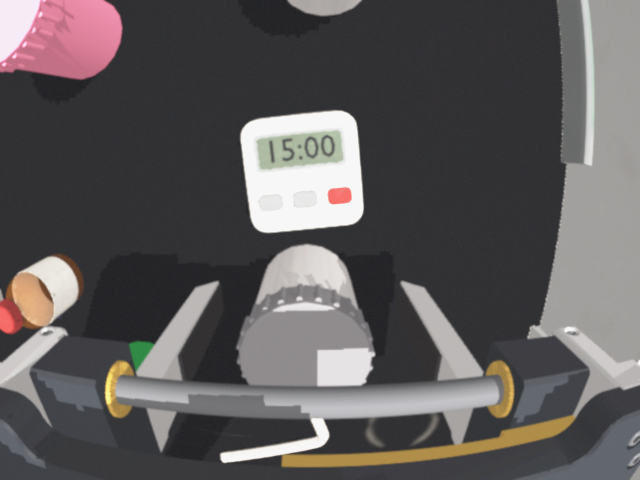

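The wrist view shows the cap centred at about (305,345), between the fingers at about (190,340) and (430,340), and nothing is touching. I'll close and record the force before lifting.

Request:
servo_tool([
  [[0,0,0,0,0,0,0.5],[0,0,0,0,0,0,0.5],[0,0,0,0,0,0,0.5],[0,0,0,0,0,0,0.5],[0,0,0,0,0,0,0.5],[0,0,0,0,0,0,0.5],[0,0,0,0,0,0,0.5],[0,0,0,0,0,0,0.5]],
])

```text
clock: 4.23
position: [0.4883, -0.1293, 0.1202]
tool_rot: [1.0, 0.0, -0.0, -0.0]
contact_force: [-0.4, 2.0, 1.8]
finger_gap: 0.0532
grasp_force: 30.0
```

Request:
servo_tool([
  [[0,0,-0.3,0,0,0,0.5],[0,0,-0.4,0,0,0,0.5],[0,0,-0.4,0,0,0,0.5],[0,0,-0.3,0,0,0,0.5],[0,0,0,0,0,0,0.5],[0,0,0,0,0,0,0.5],[0,0,0,0,0,0,0.5],[0,0,0,0,0,0,0.5],[0,0,0,0,0,0,0.5],[0,0,0,0,0,0,0.5]],
])

```text
clock: 5.07
position: [0.488, -0.1295, 0.1546]
tool_rot: [1.0, 0.0, -0.0, -0.0]
contact_force: [-0.2, 0.1, -3.9]
finger_gap: 0.0529
grasp_force: 30.0
```

Request:
servo_tool([
  [[0,0,0,0,0,0,0.5],[0,0,0,0,0,0,0.5]],
])

```text
clock: 5.23
position: [0.4882, -0.1296, 0.1549]
tool_rot: [1.0, 0.001, -0.0, -0.0]
contact_force: [-0.6, 0.4, -4.3]
finger_gap: 0.0531
grasp_force: 30.0
```

Request:
servo_tool([
  [[0,0,0,0,0,0,0.5],[0,0,0,0,0,0,0.5]],
])

```text
clock: 5.4
position: [0.4883, -0.1297, 0.1551]
tool_rot: [1.0, 0.001, -0.0, -0.0]
contact_force: [0.8, 0.6, -4.3]
finger_gap: 0.0534
grasp_force: 30.0
```

Request:
servo_tool([
  [[0,0,0,0,0,0,0.5],[0,0,0,0,0,0,0.5]],
])

```text
clock: 5.57
position: [0.4883, -0.1297, 0.1552]
tool_rot: [1.0, 0.001, 0.0, -0.0]
contact_force: [0.0, 0.5, -4.3]
finger_gap: 0.053
grasp_force: 30.0
```

The steady reading of −4.3 N against about 0 N in free air puts this in the loaded range, so this is the heavy canister. I'll raise it and carry it over the tray, aiming for about (0.515, 0.22).

Request:
servo_tool([
  [[0,0,-0.5,0,0,0,0.5],[0,0,-0.8,0,0,0,0.5],[0,0,-0.8,0,0,0,0.5],[0,0,-0.8,0,0,0,0.5],[0,0,-0.6,0,0,0,0.5],[0,-0.4,0,0,0,0,0.5],[0.2,-0.8,0,0,0,0,0.5],[0.2,-0.8,0,0,0,0,0.5],[0.2,-0.8,0,0,0,0,0.5],[0.2,-0.8,0,0,0,0,0.5],[0.2,-0.8,0,0,0,0,0.5],[0,-0.8,0,0,0,0,0.5]],
])

```text
clock: 6.57
position: [0.513, 0.0021, 0.2414]
tool_rot: [1.0, 0.001, -0.0, -0.0]
contact_force: [0.1, -1.2, -4.6]
finger_gap: 0.0533
grasp_force: 30.0
```

Request:
servo_tool([
  [[0,-0.8,0,0,0,0,0.5],[0,-0.8,0,0,0,0,0.5],[0,-0.8,0,0,0,0,0.5],[0,-0.8,0,0,0,0,0.5],[0,-0.8,0,0,0,0,0.5],[0,-0.8,0,0,0,0,0.5],[0,-0.8,0,0,0,0,0.5],[0,-0.8,0,0,0,0,0.5],[0,-0.8,0,0,0,0,0.5],[0,-0.5,0,0,0,0,0.5],[0,0,0,0,0,0,0.5],[0,0,0,0,0,0,0.5]],
])

```text
clock: 7.57
position: [0.5122, 0.1933, 0.2417]
tool_rot: [1.0, 0.001, -0.001, 0.0]
contact_force: [1.1, -0.4, -3.8]
finger_gap: 0.0529
grasp_force: 30.0
```

Request:
servo_tool([
  [[0,-0.5,0,0,0,0,0.5],[0,-0.3,0,0,0,0,0.5],[0,0,0.5,0,0,0,0.5],[0,0,0.8,0,0,0,0.5],[0,0,0.8,0,0,0,0.5],[0,0,0.8,0,0,0,0.5],[0,0,0.8,0,0,0,0.5],[0,0,0.4,0,0,0,0.5],[0,0,0.2,0,0,0,0.5],[0,0,0,0,0,0,0.5],[0,0,0,0,0,0,0.5],[0,0,0,0,0,0,0.5]],
])

```text
clock: 8.57
position: [0.5141, 0.2131, 0.1365]
tool_rot: [1.0, 0.0, 0.001, -0.0]
contact_force: [-0.0, 0.1, -4.2]
finger_gap: 0.0531
grasp_force: 30.0
```

Request:
servo_tool([
  [[0,0,0.1,0,0,0,0.5],[0,0,0,0,0,0,0.5],[0,0,0,0,0,0,0.5]],
])

```text
clock: 8.82
position: [0.5132, 0.213, 0.1332]
tool_rot: [1.0, 0.001, 0.0, -0.0]
contact_force: [-0.1, 0.4, -4.2]
finger_gap: 0.0532
grasp_force: 30.0
```

Request:
servo_tool([
  [[0,0,0.15,0,0,0,0.5],[0,0,0.1,0,0,0,0.5],[0,0,0,0,0,0,0.5],[0,0,0,0,0,0,0.5]],
])

```text
clock: 9.15
position: [0.5126, 0.2128, 0.1259]
tool_rot: [1.0, 0.001, -0.0, 0.0]
contact_force: [0.1, 1.0, -5.2]
finger_gap: 0.0533
grasp_force: 30.0
```

Request:
servo_tool([
  [[0,0,0.08,0,0,0,0.5],[0,0,0,0,0,0,0.5],[0,0,0,0,0,0,0.5]],
])

```text
clock: 9.4
position: [0.5129, 0.2129, 0.1243]
tool_rot: [1.0, 0.001, -0.0, 0.0]
contact_force: [0.4, -0.9, -4.2]
finger_gap: 0.053
grasp_force: 30.0
```

Request:
servo_tool([
  [[0,0,0.08,0,0,0,0.5],[0,0,0,0,0,0,0.5],[0,0,0,0,0,0,0.5]],
])

```text
clock: 9.65
position: [0.5128, 0.2129, 0.1222]
tool_rot: [1.0, 0.001, -0.0, 0.0]
contact_force: [0.0, -0.2, -4.9]
finger_gap: 0.053
grasp_force: 30.0
```

Request:
servo_tool([
  [[0,0,0.06,0,0,0,0.5],[0,0,0,0,0,0,0.5],[0,0,0,0,0,0,0.5]],
])

```text
clock: 9.9
position: [0.5133, 0.213, 0.1219]
tool_rot: [1.0, 0.001, 0.0, 0.0]
contact_force: [-2.8, -0.3, 3.7]
finger_gap: 0.0529
grasp_force: 30.0
```

Request:
servo_tool([
  [[0,0,0.04,0,0,0,0.5],[0,0,0,0,0,0,0.5],[0,0,0,0,0,0,0.5]],
])

```text
clock: 10.15
position: [0.5135, 0.213, 0.1219]
tool_rot: [1.0, 0.001, 0.0, 0.0]
contact_force: [-5.3, -1.9, 10.2]
finger_gap: 0.0528
grasp_force: 30.0
```

The force turned to +10 N, so the canister is standing on the tray floor. I'll release it slowly and retract.

Request:
servo_tool([
  [[0,0,0,0,0,0,-0.3],[0,0,0,0,0,0,-0.5],[0,0,0,0,0,0,-1],[0,0,0,0,0,0,-1],[0,0,0,0,0,0,-1],[0,0,0,0,0,0,-1],[0,0,0,0,0,0,-1],[0,0,0,0,0,0,-1],[0,0,0,0,0,0,-1],[0,0,0,0,0,0,-1]],
])

```text
clock: 10.98
position: [0.5129, 0.2128, 0.1199]
tool_rot: [1.0, 0.001, -0.0, 0.0]
contact_force: [0.5, -0.3, -0.1]
finger_gap: 0.0938
grasp_force: 0.0
```

Request:
servo_tool([
  [[0,0,-0.4,0,0,0,-1],[0,0,-0.6,0,0,0,-1],[0,0,-0.8,0,0,0,-1],[0,0,-0.8,0,0,0,-1],[0,0,-0.8,0,0,0,-1],[0,0,-0.8,0,0,0,-1],[0,0,-0.8,0,0,0,-1],[-0.8,0.8,-0.4,0,0,0,-1],[-0.8,0.8,0,0,0,0,-1],[-0.8,0.8,0,0,0,0,-1],[0,0,0,0,0,0,-1],[0,0,0,0,0,0,-1]],
])

```text
clock: 11.98
position: [0.4524, 0.1523, 0.2556]
tool_rot: [1.0, -0.0, 0.001, -0.0]
contact_force: [-0.7, -0.8, -0.0]
finger_gap: 0.094
grasp_force: 0.0
```

Request:
servo_tool([
  [[-0.8,0.8,0,0,0,0,-1],[-0.8,0.8,0,0,0,0,-1],[-0.4,0.8,0,0,0,0,-1],[0,0.8,0,0,0,0,-1],[0,0.8,0,0,0,0,-1],[0,0,0,0,0,0,-1],[0,0,0,0,0,0,-1]],
])

```text
clock: 12.57
position: [0.4042, 0.0526, 0.2557]
tool_rot: [1.0, -0.0, 0.001, -0.0]
contact_force: [-0.1, -0.2, 0.8]
finger_gap: 0.094
grasp_force: 0.0
```

```bash
python3 - <<'E'
from station import *
from h import world
import cv2,numpy as np
c=read_camera("top");cv2.imwrite("pics/top2.png",c["frame"][:,:,::-1])
v,u=np.mgrid[0:480,0:640]; W=world(c,u.ravel(),v.ravel())
for n,x,y in(("A",.513,.213),("B",.667,-.139)):
    k=(np.hypot(W[0]-x,W[1]-y)<.05)&(W[2]>.07)&(W[2]<.1); print(n,k.sum(),W[:,k].mean(1).round(4),W[2,k].std().round(4))
print(get_state()["contact_force"])
E
```

```text
A 733 [0.5121 0.2108 0.0799] 0.0021
B 747 [ 0.6663 -0.1387  0.0789] 0.0022
[-0.68136956  0.31051528 -0.18031326]
```

View pics/top2.png

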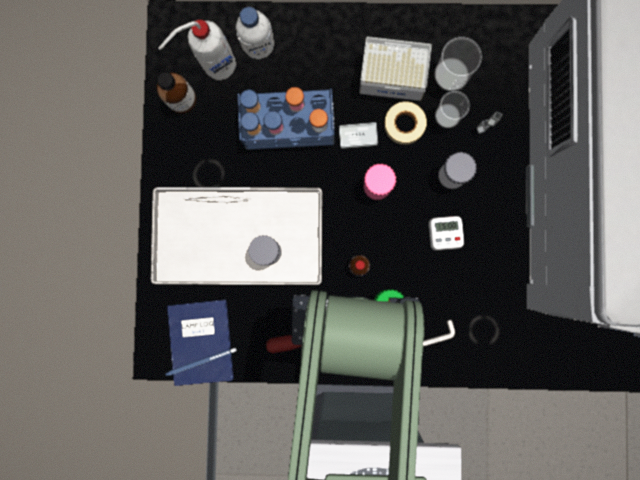

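The canister stands upright on the tray at (263,252), its top at 0.080 m. The other one is untouched at (458,170), and the arm is clear of everything.

```bash
python3 -c "
from station import *
print(job_done())"
```

```text
the job is handed in; nothing more can be done
None
```

The heavy canister (about 4.3 N when lifted) now stands upright on the instrument tray; I never touched the empty one, and the job is handed in.

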